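Scan the pink-clipped file at the records desk

TASK

Take the barcode scanner out of its charging dock and read the barcode on the file with the pink clip: point the scanner's window squarely at the middle of that barcode from about 7 cm away, with the long side of the window along the length of the barcode, and hold it still there for two seconds. Then stand the scanner upright in its dock again, window down, setting it down rather than dropping it, and let go. Do not touch the files or their stands, do not read the barcode of the blue-clipped file, and leave the other things on the desk where they are.

Things in the scene. Friction and masses are not known exactly. Their poses are not given: they have to be found in the camera images.
- scanner: T-shaped barcode scanner, 116 mm long, 190 g, stands loose in the dock, window down. Grey head 40 (x) x 76 (y) mm, 36 high; neck 38 x 56 mm to height 54; white handle 36 (x) x 40 (y) mm from 54 to 116 mm, may be gripped across either pair of faces. Origin: centre of the red window under the head. z runs from window to handle end. Same after a half turn about z. Reads by itself along -z.
- grip (a point): Point on the scanner's axis, in the handle, 92 mm from the window: a good place for the TCP. Axes as the scanner.
- window (a point): Centre of the scanner's reading window (the scanner's origin), 62 mm long along y, 16 mm along x. Axes as the scanner.
- spot (a point): Reading point of the scanner: 70 mm in front of the window, along the scanner's -z. Axes as the scanner.
- dock: Black charging dock fixed to the table, a shallow tray 64 mm (x) x 100 mm (y), 18 mm high, walls 6 mm: inside 52 x 88 mm, leaving 6 mm on each side of the scanner's head. Its inner floor is 6 mm above the table. Origin: centre of its underside. The scanner's y lies along the dock's y, either way round.
- pink_stand: Fixed copy stand: dark base plate 130 x 110 mm (origin: centre of its underside), a post, and a tilting board 205 mm up the slope x 150 mm wide, hinged along y 95 mm above the origin. It carries a buff file with a pink binder clip at the middle of its upper edge. The board leans 24 to 35 degrees, facing up and to -x (the robot); lower edge 45 to 65 mm, upper edge 150 to 180 mm high.
- pink_label (a point): Centre of the surface of the white barcode label (64 mm long, 40 mm up the slope, black bars) on the file with the pink clip. Axes: z is the outward normal of the label (up and towards the robot), x points up the slope, y runs level along the length of the barcode, across the bars.
- blue_stand: Fixed copy stand: dark base plate 130 x 110 mm (origin: centre of its underside), a post, and a tilting board 205 mm up the slope x 150 mm wide, hinged along y 95 mm above the origin. It carries a buff file with a blue binder clip at the middle of its upper edge. The board leans 24 to 35 degrees, facing up and to -x (the robot); lower edge 45 to 65 mm, upper edge 150 to 180 mm high.
- blue_label (a point): Centre of the surface of the white barcode label (64 mm long, 40 mm up the slope, black bars) on the file with the blue clip. Axes: z is the outward normal of the label (up and towards the robot), x points up the slope, y runs level along the length of the barcode, across the bars.
- stapler: Black stapler, 135 x 36 mm, 55 mm high, loose, a bystander. Origin: centre of underside.
- calculator: White pocket calculator, 120 x 76 x 16 mm, loose, a bystander. Origin: centre of underside.
- note_pad: Yellow block of sticky notes, 76 x 76 x 22 mm, loose, a bystander. Origin: centre of underside.
- mug: Blue mug, 80 mm across, 92 mm high, loose, a bystander. Origin: centre of underside.
- tape_roll: Roll of clear tape lying flat, 92 mm across, 19 mm high, loose, a bystander. Origin: centre of underside.
- glue: Small glue pot with a red cap, 36 mm across, 85 mm high, loose, a bystander. Origin: centre of underside.
Mind the look-alikes: they are no part of the job. What is shaped like the scanner but orange is not meant.

How it is judged:
By the outcome, as a careful person would: the job done as asked, in the order asked, and still so for the second after the job is handed in, with the robot touching nothing.
It also fails if it takes over 54 s, if anything falls off the work surface, if the arm or the gripper's body presses on something with over 40 N, if the wrist force passes 120 N, or if a joint passes its speed limit or range.

ROBOT

A 6-joint arm with a two-finger parallel gripper is mounted at the origin on the work surface. World frame = base frame: x ahead of the robot, y to its left, z up, the work surface at z = 0. Lengths are in m, angles in degrees, forces in N, time in s.
With the tool pointing down it reaches from about 0.4 to 0.825 m from the base axis. Payload 7 kg.
Tool frame: the origin (TCP) lies between the finger pads, 19 mm behind the fingertips; this is the grasp point; z points along the fingers, y is the line along which they close (so a half turn about z gives the same grasp; the last joint's range is limited). The gripper opens to 88 mm and grips with 3 to 60 N. Pads are 19 mm wide; open, the fingers measure 130 mm over their backs; the gripper's body (78 mm by 193 mm) begins 47 mm behind the grasp point.
Start: joints at [-58.837, 20.546, 0.682, 0, -70.136, -16.507], TCP at [0.171, -0.653, 0.245] pointing down, gripper open.
Joint ranges: [-176.03, 176.03], [-82.01, 121.73], [-58.28, 71.71], [-173.87, 95.51], [-174.79, -0.11], [-173.66, 173.66]. Speed limits (degrees/s): [136.94, 136.94, 172.46, 180, 180, 180].

INTERFACE

Orientations are given as [roll, pitch, yaw] about the fixed x, y, z axes, in that order (R = Rz(yaw) Ry(pitch) Rx(roll)).
In Python, from plant import get_state, capture, close_job, regions_of gives the robot as it stands.
- The arm moves only by the tool jog_arm, never from a script. Its argument "moves" is a list of rows, each a list of 3 entries, a list of its own where there are three numbers: the shift along the tool's x, y, z in cm, then the turn about the tool's z in degrees, then the finger opening in cm, from 0 to 8.76. A call has 1 to 12 rows; each row shifts and turns the commanded pose from where the row before left it, along the tool's axes as they then stand; what a row does not reach is not made up. A row lasts 1/8 s, in which the tool goes at most 62.5 mm and 10.7 degrees, less where a joint would pass 70% of its speed; a pose out of reach is approached as far as the arm can. A call is refused whole if a number of a shift passes 6.25 or a number of a turn 10.7, either way. A call with a gripper value outside its range is refused whole. The fingers move at their own pace and stop on an object; "newtons" is the grip in N (left out, the last holds). Time passes only in rows, so rows that do not move let the fingers close. It gives the time, the measured TCP pose, the force, the opening and the grip force at its end, in the units of the state.
- get_state(): the state, without advancing time (a new reading comes with each control period).
- capture(name): name is "side" or "top"; returns a dict with "pixels" (480x640x3 uint8, blue, green, red), "mtx" (3x3 intrinsics, pixels), "world_from_camera" (4x4, takes a point from camera to world coordinates). Camera axes: x right, y down, z forward; pixel columns grow to the right and rows downward; lengths in m; the calibration is good to about 2 mm. A picture is of the moment at which its call begins. There is no depth.
- close_job(): hands the job in; it is judged then, once.
Trained networks look in a picture, given as the dict that the camera call returned (one of the last four; its "shot" number tells which), for a name from the list of things; names that differ only in an ending like _2 or _b are one class to them, and where a whole thing is asked for, a point or a joint stands for the part that bears it (a point fixed in the world has none). Each returns a list of dicts, best first, with "confidence" (0 to 1); they miss things now and then, are a little off and sometimes report something else, mostly with a low value. They report only what shows in the picture. A call takes as long as a camera call. They do not tell look-alikes from the thing itself.
- regions_of(picture, thing): "pixels" (480x640 bool, what is visible of it) and "pixel" ([column, row] in pixels, amid what is visible of it).
The state is a dict: "time_s": time; "joints": joint angles; "qd": joint speeds; "joint_torque": joint torques, N m; "tcp_pos": TCP position; "eef_rot": TCP orientation; "contact_force": force on the tool from outside, world axes, zero at the start; "moment": the same for the moment, N m; "gripper_width": finger opening in m; "gripper_force": force on a finger pad.
Only numpy, scipy, OpenCV 4.12 (cv2) and the standard library are available. Lean on these libraries where they do the work, as an engineer would, in place of code of your own. Each camera call takes 0.05 s, during which the arm holds its last target. There are 200 camera calls.

## Working session

There is one attempt and no reset: what is moved stays moved. The work goes in short steps, Python scripts to look and compute and a tool call to move; the robot and the scene stay as the last step left them, time stands still between calls to the robot, and variables do not carry over. Pictures are saved under pics/ and viewed, at most 13 in all, crops included, and the job is handed in when it is done.

Besides the shell and the picture viewer there is one more tool, called after ">>>" by a JSON object that holds its "method" and its "body". jog_arm: Moves the arm, as the interface text tells. Its arguments: {"type":"object","properties":{"moves":{"type":"array"},"newtons":{"type":"number"}},"required":["moves"]}

```bash
mkdir -p pics; ls; python3 - <<'E'
from plant import *
import cv2,numpy as np
s=get_state();print({k:s[k] for k in('time_s','tcp_pos','eef_rot','gripper_width','joints')})
for n in('top','side'):
    p=capture(n);cv2.imwrite(f'pics/{n}0.png',p['pixels']);print(n,p['mtx'].tolist() if hasattr(p['mtx'],'tolist') else p['mtx'],np.round(p['world_from_camera'],3).tolist())
    for t in['scanner','dock','pink_stand','pink_label','blue_label','window','mug','glue','stapler']:
        print(t,[(round(r['confidence'],2),np.round(r['pixel']).tolist(),int(r['pixels'].sum())) for r in regions_of(p,t)])
E
```

```text
pics
{'time_s': 0.0, 'tcp_pos': array([ 0.1706526 , -0.65259537,  0.24440777]), 'eef_rot': array([ 1.79905318e+02, -7.81990121e-03, -1.65350247e+02]), 'gripper_width': 0.08769697924681538, 'joints': array([-5.88366490e+01,  2.05915561e+01,  6.32212536e-01, -2.06439394e-02,
       -7.01336571e+01, -1.65065733e+01])}
top [[564.9291561191369, 0.0, 311.7379020932145], [0.0, 564.9291561191369, 236.40032696795745], [0.0, 0.0, 1.0]] [[-0.023, -0.996, 0.081, 0.33], [-1.0, 0.022, -0.002, -0.031], [0.0, -0.081, -0.997, 1.785], [0.0, 0.0, 0.0, 1.0]]
scanner [(0.82, [475.0, 272.0], 426), (0.71, [388.0, 197.0], 331), (0.7, [437.0, 303.0], 359), (0.69, [446.0, 245.0], 447)]
dock [(0.69, [346.0, 269.0], 888), (0.6, [376.0, 199.0], 245)]
pink_stand [(0.94, [306.0, 177.0], 3427)]
pink_label [(0.97, [309.0, 179.0], 3332), (0.6, [449.0, 209.0], 195), (0.53, [265.0, 263.0], 461), (0.43, [215.0, 194.0], 3313)]
blue_label [(0.86, [214.0, 190.0], 3327), (0.64, [308.0, 177.0], 3389)]
window [(0.92, [443.0, 239.0], 464), (0.81, [434.0, 305.0], 408), (0.74, [387.0, 193.0], 378), (0.65, [476.0, 275.0], 400)]
m
[... 267 characters left out ...]
0.0, 1.0]] [[0.413, -0.741, 0.53, -0.443], [-0.91, -0.326, 0.255, -0.447], [-0.016, -0.588, -0.809, 1.441], [0.0, 0.0, 0.0, 1.0]]
scanner [(0.98, [433.0, 366.0], 847), (0.89, [493.0, 352.0], 897), (0.72, [466.0, 307.0], 675), (0.63, [427.0, 246.0], 567)]
dock [(0.61, [426.0, 257.0], 300)]
pink_stand [(0.59, [426.0, 247.0], 620), (0.39, [362.0, 230.0], 95)]
pink_label [(0.65, [187.0, 190.0], 433), (0.56, [362.0, 224.0], 50)]
blue_label [(0.72, [241.0, 169.0], 425), (0.22, [203.0, 233.0], 597)]
window [(0.85, [465.0, 309.0], 740), (0.8, [495.0, 358.0], 843), (0.73, [427.0, 241.0], 586), (0.55, [434.0, 366.0], 892)]
mug [(0.7, [419.0, 315.0], 1181)]
glue [(0.61, [487.0, 282.0], 372)]
stapler []
```

View pics/top0.png

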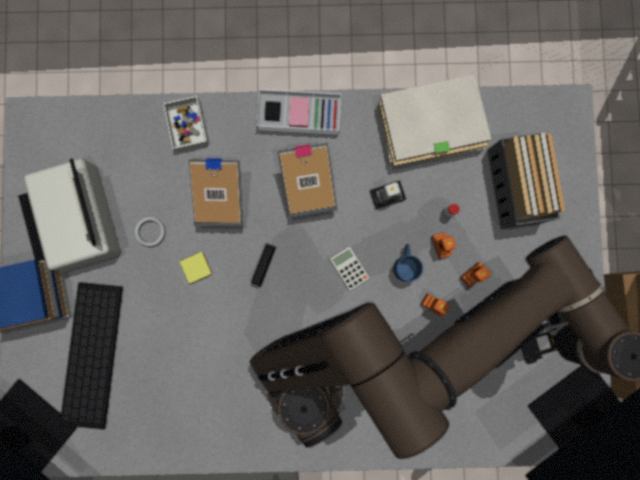

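View pics/side0.png

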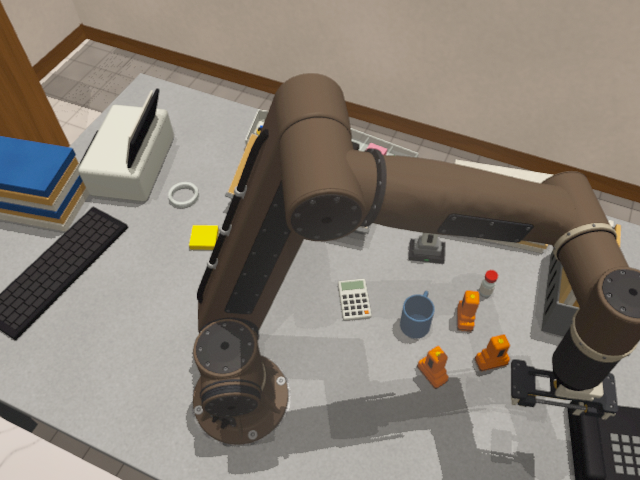

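The top view shows the white/grey scanner in the black dock at (388,195), with the pink-clipped file at (307,180) and the blue-clipped one at (215,193). The side view shows the dock at (427,247), and the arm hides the pink file. 

There are four scanner candidates in the top view. Those at (444,244), (476,273) and (435,303) are orange look-alikes. (388,195) is white/grey and stands in the dock, so it's the one meant. I'll confirm that in an enlarged crop.

```bash
cat > h.py <<'E'
from plant import *
import cv2,numpy as np
def ray(p,uv):
    T=np.array(p['world_from_camera']);d=np.linalg.inv(p['mtx'])@[uv[0],uv[1],1.];d=T[:3,:3]@d
    return T[:3,3],d/np.linalg.norm(d)
def onz(p,uv,z):
    o,d=ray(p,uv);return o+d*(z-o[2])/d[2]
def tri(*pu):
    A=np.zeros((3,3));b=np.zeros(3)
    for p,u in pu:
        o,d=ray(p,u);M=np.eye(3)-np.outer(d,d);A+=M;b+=M@o
    x=np.linalg.solve(A,b);return x,[float(np.linalg.norm(np.cross(x-ray(p,u)[0],ray(p,u)[1]))) for p,u in pu]
def proj(p,X):
    T=np.linalg.inv(p['world_from_camera']);X=np.atleast_2d(X);c=X@T[:3,:3].T+T[:3,3];q=c@np.array(p['mtx']).T
    return q[:,:2]/q[:,2:]
E
python3 - <<'E'
from h import *
t=cv2.imread('pics/top0.png');s=cv2.imread('pics/side0.png')
f=lambda im,x,y,w,h,k:cv2.resize(im[y:y+h,x:x+w],None,fx=k,fy=k,interpolation=cv2.INTER_CUBIC)
a=f(t,270,140,80,80,5);b=f(t,362,170,50,50,8);c=f(s,400,215,50,50,8)
cv2.imwrite('pics/c1.png',np.hstack([b,c]));cv2.imwrite('pics/c2.png',f(t,265,140,80,80,7))
E
```

```text
(no output)
```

View pics/c1.png

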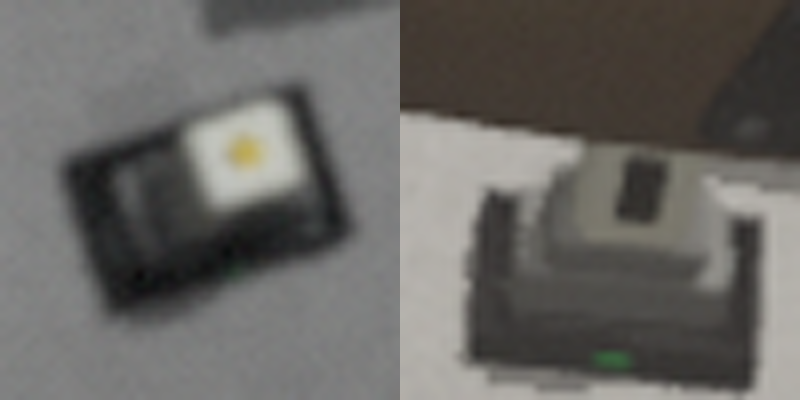

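View pics/c2.png

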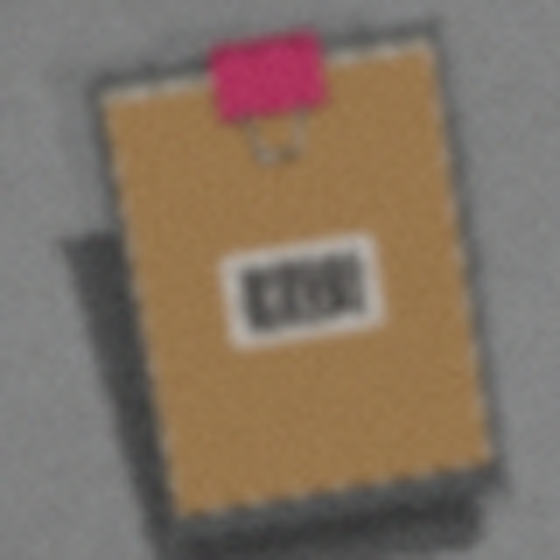

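The crops confirm the white-handled scanner stands in the dock, and the barcode file at (307,180) carries the pink clip. The arm blocks the side view, so I'll swing it clear.

>>> {"method": "jog_arm", "body": {"moves": [[[4,1,0],0,8.76],[[4.5,1.2,0],0,8.76],[[4.5,1.2,0],0,8.76],[[4.5,1.2,0],0,8.76],[[4.5,1.2,0],0,8.76],[[4.5,1.2,0],0,8.76],[[2,0.5,0],0,8.76],[[0,0,0],0,8.76]]}}

```text
time_s: 2.0
tcp_pos: [-0.1252, -0.6525, 0.2452]
eef_rot: [180.0, 0.0, -165.5]
contact_force: [0.8, 0.3, 0.1]
gripper_width: 0.0877
gripper_force: 0.0
```

```bash
python3 - <<'E'
from h import *
print(get_state()['tcp_pos'],get_state()['joints'])
p=capture('side');cv2.imwrite('pics/side1.png',p['pixels'])
q=capture('top');cv2.imwrite('pics/top1.png',q['pixels'])
for n,c in(('s',p),('t',q)):
  for t in['scanner','dock','pink_label']:
    print(n,t,[(round(r['confidence'],2),np.round(r['pixel']).tolist(),int(r['pixels'].sum())) for r in regions_of(c,t)])
import pickle;pickle.dump({'side':p,'top':q},open('v.pkl','wb'))
E
```

```text
[-0.12524262 -0.65246654  0.24521286] [-8.40859713e+01  1.95666839e+01 -7.81780303e-01  6.17550745e-04
 -6.96608750e+01  8.62254742e+00]
s scanner [(0.81, [435.0, 369.0], 804), (0.58, [429.0, 233.0], 285), (0.51, [482.0, 363.0], 232), (0.46, [259.0, 170.0], 2756), (0.19, [259.0, 169.0], 2713)]
s dock []
s pink_label [(0.97, [372.0, 188.0], 588)]
t scanner [(0.75, [138.0, 233.0], 255), (0.72, [433.0, 302.0], 404), (0.71, [387.0, 195.0], 326), (0.69, [444.0, 243.0], 424), (0.66, [475.0, 274.0], 357)]
t dock [(0.78, [392.0, 200.0], 232)]
t pink_label [(0.9, [308.0, 177.0], 3444)]
```

View pics/side1.png

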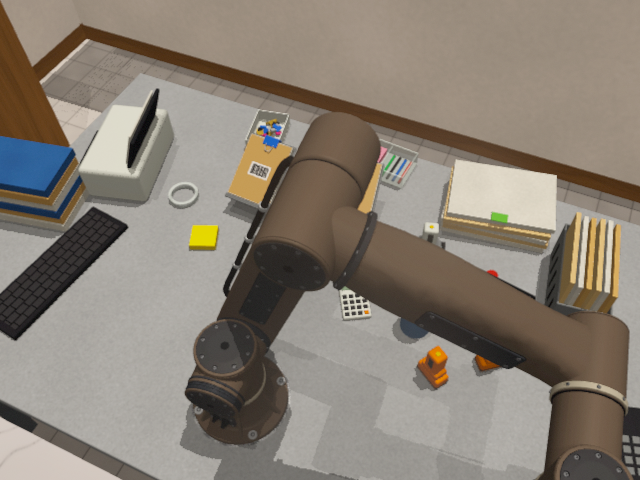

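The side view shows the scanner's handle end at (432,228), but the elbow still hides the pink file. I'll swing the arm round to the left.

>>> {"method": "jog_arm", "body": {"moves": [[[-5,0,-0.3],0,8.76],[[-5,0,-0.3],0,8.76],[[-5,0,-0.3],0,8.76],[[-5,0,-0.3],0,8.76],[[-5,0,-0.3],0,8.76],[[-5,0,-0.3],0,8.76],[[-5,0,-0.3],0,8.76],[[-5,0,-0.3],0,8.76],[[-5,0,-0.3],0,8.76],[[-5,0,-0.3],0,8.76],[[-5,0,0],0,8.76],[[-4.5,0,0],0,8.76]]}}

```text
time_s: 3.9
tcp_pos: [0.4538, -0.501, 0.2755]
eef_rot: [-180.0, 0.0, -165.3]
contact_force: [-0.9, -1.2, 0.1]
gripper_width: 0.0876
gripper_force: 0.0
```

>>> {"method": "jog_arm", "body": {"moves": [[[-3.2,4.3,0],0,8.76],[[-3.2,4.3,0],0,8.76],[[-3.2,4.3,0],0,8.76],[[-3.2,4.3,0],0,8.76],[[-3.2,4.3,0],0,8.76],[[-3.2,4.3,0],0,8.76],[[-3.2,4.3,0],0,8.76],[[-3.2,4.3,0],0,8.76],[[-3.2,4.3,0],0,8.76],[[-3.2,4.3,0],0,8.76]]}}

```text
time_s: 5.15
tcp_pos: [0.6529, -0.0028, 0.2757]
eef_rot: [-180.0, 0.0, -165.3]
contact_force: [0.3, -1.2, -0.5]
gripper_width: 0.0877
gripper_force: 0.0
```

>>> {"method": "jog_arm", "body": {"moves": [[[0.8,4.9,0],0,8.76],[[0.8,4.9,0],0,8.76],[[0.8,4.9,0],0,8.76],[[0.8,4.9,0],0,8.76],[[0.8,4.9,0],0,8.76],[[0.8,4.9,0],0,8.76],[[0.8,4.9,0],0,8.76],[[0.8,4.9,0],0,8.76],[[0,0,0],0,8.76]]}}

```text
time_s: 6.28
tcp_pos: [0.4898, 0.3611, 0.2752]
eef_rot: [180.0, -0.0, -165.1]
contact_force: [0.6, -0.4, 0.4]
gripper_width: 0.0878
gripper_force: 0.0
```

```bash
python3 - <<'E'
from h import *
print(get_state()['tcp_pos'],get_state()['joints'])
p=capture('side');cv2.imwrite('pics/side2.png',p['pixels'])
q=capture('top');cv2.imwrite('pics/top2.png',q['pixels'])
im=p['pixels'];f=lambda x,y,w,h,k:cv2.resize(im[y:y+h,x:x+w],None,fx=k,fy=k,interpolation=cv2.INTER_CUBIC)
cv2.imwrite('pics/c3.png',f(310,130,160,120,5))
import pickle;pickle.dump({'side':p,'top':q},open('v2.pkl','wb'))
E
```

```text
[0.48975654 0.36111464 0.27517454] [ 5.47682124e+01  1.33299774e+01 -5.51352886e+00 -1.28839151e-02
 -7.11473036e+01 -1.29865292e+02]
```

View pics/c3.png

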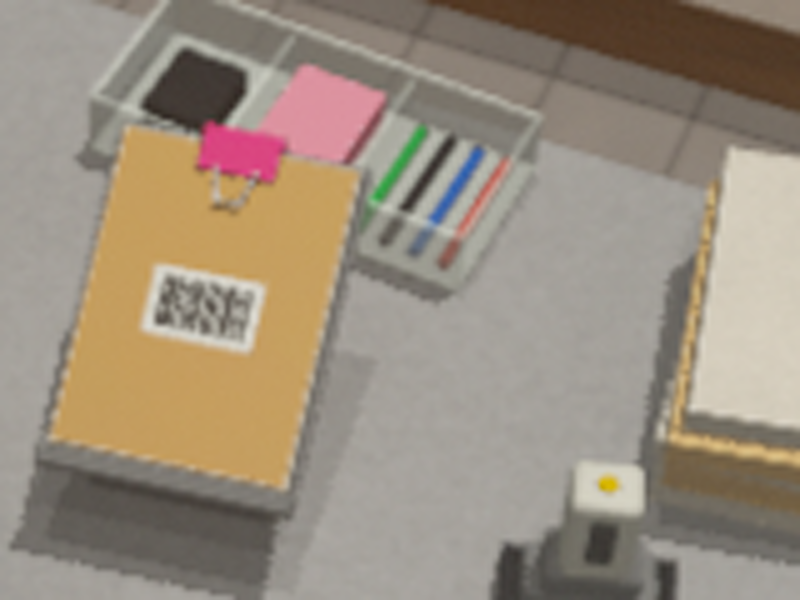

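The side crop shows the pink file unobstructed: clip at full-image (358,160), label centre (351,192), and the scanner's handle end with its yellow button at (432,227). Next I'll measure the label, scanner and dock from both views.

```bash
cat > meas.py <<'E'
from h import *
import pickle
V=pickle.load(open('v2.pkl','rb'))
def quad(m):
    c=max(cv2.findContours(m.astype(np.uint8),0,1)[0],key=cv2.contourArea)
    q=cv2.approxPolyN(c,4,ensure_convex=True).reshape(-1,2).astype(float);return q,cv2.contourArea(c)
def order(q,up): # order corners: by angle, start fixed by world at rough height
    c=q.mean(0);a=np.arctan2(q[:,1]-c[1],q[:,0]-c[0]);return q[np.argsort(a)]
F={};L={};B={}
for n,p in V.items():
    im=p['pixels'];hsv=cv2.cvtColor(im,cv2.COLOR_BGR2HSV)
    m=cv2.inRange(hsv,(10,80,90),(28,255,255))
    c0=(351,192) if n=='side' else (308,180)
    k,lab,st,_=cv2.connectedComponentsWithStats(cv2.morphologyEx(m,cv2.MORPH_OPEN,np.ones((3,3))))
    w=np.zeros_like(m);w[c0[1]-50:c0[1]+50,c0[0]-45:c0[0]+45]=1
    i=np.argmax(np.bincount(lab[(w>0)&(m>0)],minlength=k)[1:])+1
    f=(lab==i);hull=cv2.convexHull(np.argwhere(f)[:,::-1].astype(np.int32))
    q=cv2.approxPolyN(hull,4,ensure_convex=True).reshape(-1,2).astype(float);F[n]=order(q,0)
    hm=np.zeros_like(m);cv2.fillConvexPoly(hm,hull,1);hm[:c0[1]-16]=0;hm[c0[1]+16:]=0
    wl=cv2.morphologyEx(((hsv[...,1]<70)&(hm>0)).astype(np.uint8),cv2.MORPH_CLOSE,np.ones((5,5)))
    wl=cv2.erode(hm,np.ones((7,7)))*wl
    q,a=quad(wl);L[n]=order(q,0);ys,xs=np.nonzero(wl)
    h0=(432,227) if n=='side' else (391,189)
    y=cv2.inRange(hsv,(18,110,120),(35,255,255));mm=np.zeros_like(y);mm[h0[1]-8:h0[1]+9,h0[0]-8:h0[0]+9]=1
    ys,xs=np.nonzero(y*mm);B[n]=np.array([xs.mean(),ys.mean()])
    print(n,'file',F[n].tolist(),'label',L[n].tolist(),'btn',B[n],len(xs))
if __name__=='__main__':
    s,t=V['side'],V['top']
    for nm,Q in(('file',F),('label',L)):
        best=min(range(4),key=lambda k:sum(sum(tri((s,Q['side'][i]),(t,Q['top'][(i+k)%4]))[1]) for i in range(4)))
        X=np.array([tri((s,Q['side'][i]),(t,Q['top'][(i+best)%4]))[0] for i in range(4)])
        err=[round(1e3*tri((s,Q['side'][i]),(t,Q['top'][(i+best)%4]))[1][0],1) for i in range(4)]
        c=X.mean(0);_,sv,vt=np.linalg.svd(X-c);nn=vt[2]*np.sign(vt[2][2])
        print(nm,np.round(X,4).tolist(),err,'c',c.round(4),'n',nn.round(3),'lean',np.degrees(np.arccos(nn[2])).round(1),'edges mm',[round(1e3*np.linalg.norm(X[i]-X[i-1])) for i in range(4)])
        lev=np.cross([0,0,1],nn);print('  level y yaw',np.degrees(np.arctan2(lev[1],lev[0])))
    print('btn',tri((s,B['side']),(t,B['top'])),onz(t,B['top'],.122),onz(s,B['side'],.122))
E
python3 meas.py
```

```text
side file [[334.0, 154.0], [381.0, 164.0], [366.0, 227.0], [320.0, 217.0]] label [[341.0, 182.0], [363.0, 186.0], [360.0, 200.0], [338.0, 196.0]] btn [431.5 226.2] 10
top file [[280.0, 155.0], [326.0, 147.0], [334.0, 206.0], [290.0, 213.0]] label [[296.0, 176.0], [318.0, 172.0], [320.0, 186.0], [298.0, 189.0]] btn [392.33333333 188.66666667] 3
file [[0.6984, 0.054, 0.1728], [0.721, -0.0808, 0.1663], [0.5595, -0.1039, 0.0771], [0.5414, 0.0303, 0.0752]] [2.1, 1.2, 0.8, 0.4] c [ 0.6301 -0.0251  0.1229] n [-0.494 -0.09   0.865] lean 30.1 edges mm [186, 137, 186, 135]
  level y yaw -79.70682452360954
label [[0.6447, 0.0093, 0.1279], [0.6544, -0.0555, 0.1301], [0.6157, -0.0617, 0.1134], [0.6094, 0.004, 0.1066]] [1.3, 2.2, 1.2, 0.6] c [ 0.631  -0.026   0.1195] n [-0.456  0.006  0.89 ] lean 27.2 edges mm [42, 66, 43, 66]
  level y yaw -90.7120241357864
btn (array([ 0.60163387, -0.2766776 ,  0.12060369]), [0.0010685972364065585, 0.001068597236406574]) [ 0.60186412 -0.27745997  0.122     ] [ 0.59993835 -0.27592804  0.122     ]
```

>>> {"method": "jog_arm", "body": {"moves": [[[-5.5,-1.4,0],0,8.76],[[-5.5,-1.4,0],0,8.76],[[-5.5,-1.4,0],0,8.76],[[-5.5,-1.4,0],0,8.76],[[-5.5,-1.4,0],0,8.76],[[-5.5,-1.4,0],0,8.76],[[-5.5,-1.4,0],0,8.76]]}}

```text
time_s: 7.25
tcp_pos: [0.8845, 0.359, 0.2763]
eef_rot: [-180.0, 0.0, -165.4]
contact_force: [1.7, 1.3, 1.7]
gripper_width: 0.0875
gripper_force: 0.0
```

```bash
python3 - <<'E'
from h import *
s=get_state();print(s['tcp_pos'],s['eef_rot'],s['joints'])
E
```

```text
[0.88453533 0.35901886 0.27625365] [-1.79993219e+02  2.79325928e-02 -1.65440937e+02] [ 3.36880691e+01  5.23996992e+01  6.10312119e+01  1.57373041e-02
 -9.86073442e+01 -1.09126649e+02]
```

>>> {"method": "jog_arm", "body": {"moves": [[[-4,-1,0],0,8.76],[[-4,-1,0],0,8.76],[[-4,-1,0],0,8.76],[[0,0,0],0,8.76]]}}

```text
time_s: 7.75
tcp_pos: [0.9512, 0.34, 0.2545]
eef_rot: [180.0, 3.8, -165.5]
contact_force: [-0.2, 0.4, 0.2]
gripper_width: 0.0876
gripper_force: 0.0
```

```bash
python3 - <<'E'
from h import *
s=get_state();print(s['tcp_pos'],s['eef_rot'],s['joints'])
E
```

```text
[0.95116991 0.33997824 0.25446468] [ 179.97292221    3.78616858 -165.4592658 ] [  30.99142174   59.07168607   71.7136636     1.05855103  -99.00121133
 -106.25094217]
```

Pushing past the reach limit does tilt the tool outward, and the tilt stays. I need about 30° for the label, so I'll continue.

>>> {"method": "jog_arm", "body": {"moves": [[[-5,0,-2],0,8.76],[[-5,0,-2],0,8.76],[[-5,0,-2],0,8.76],[[-5,0,-2],0,8.76]]}}

```text
time_s: 8.25
tcp_pos: [0.9962, 0.3423, 0.2941]
eef_rot: [-179.8, 12.8, -165.3]
contact_force: [0.0, -0.3, -0.1]
gripper_width: 0.0879
gripper_force: 0.0
```

```bash
python3 - <<'E'
from h import *
s=get_state();print(s['tcp_pos'],s['eef_rot'],s['joints'])
E
```

```text
[0.99615601 0.34233921 0.29405473] [-179.84490679   12.76509121 -165.31532453] [  30.70158564   57.68423328   71.68661448    3.64632282  -91.75582885
 -105.53137415]
```

The tool is now tilted 12.8°. If the tool axis lies halfway between vertical and the label normal (about 15°), one ~180° turn about the tool's z takes the scanner from upright to facing the label squarely. The reverse turn puts it upright again. Now I'll work out the exact axis and refine the dock and scanner yaw.

```bash
cat > fit.py <<'E'
from h import *
import pickle
from scipy.optimize import minimize
from scipy.spatial.transform import Rotation as Rot
V=pickle.load(open('v2.pkl','rb'))
def box(a,b,z0,z1):return np.array([[x,y,z] for x in(-a/2,a/2) for y in(-b/2,b/2) for z in(z0,z1)])/1e3
def place(P,x,y,yw):return Rot.from_euler('z',yw,degrees=True).apply(P)+[x,y,0]
def sil(p,parts,w):
    m=np.zeros((w[3]*4,w[2]*4),np.uint8)
    for P in parts:
        q=(proj(p,P)-[w[0],w[1]]+.5)*4
        cv2.fillConvexPoly(m,cv2.convexHull(np.round(q*16).astype(np.int32)),255,shift=4)
    return cv2.resize(m,(w[2],w[3]),interpolation=cv2.INTER_AREA)/255.
W={'top':(362,170,50,50),'side':(400,210,56,56)}
S={}
for n,p in V.items():
    x,y,w,h=W[n];g=cv2.cvtColor(p['pixels'],cv2.COLOR_BGR2GRAY)[y:y+h,x:x+w].astype(float)
    S[n]=g
    print(n,'table',np.median(g),'pcts',np.percentile(g,[1,5,10,20,50,80,95,99]))
def masks(n):
    g=S[n];t=np.median(g);m=((g<t*0.55)|(g>t*1.3)).astype(np.uint8)
    m=cv2.morphologyEx(m,cv2.MORPH_CLOSE,np.ones((9,9)));k,l,st,_=cv2.connectedComponentsWithStats(m)
    return (l==1+np.argmax(st[1:,4])).astype(float)
M={n:masks(n) for n in V}
dock=box(64,100,0,18)
sc=[box(40,76,6,42),box(38,56,42,60),box(36,40,60,122)]
def cost(v,views=('top','side')):
    e=0
    for n in views:
        parts=[place(dock,*v[:3])]+[place(P,v[3],v[4],v[2]) for P in sc]
        e+=((sil(V[n],parts,W[n])-M[n])**2).sum()
    return e
for vw in(('top',),('side',),('top','side')):
    r=min((minimize(cost,[.6,-.277,a,.6016,-.2767],args=(vw,),method='Nelder-Mead',options=dict(initial_simplex=np.array([.6,-.277,a,.6016,-.2767])+np.vstack([np.zeros(5),np.diag([.006,.006,6,.004,.004])]),maxiter=600)) for a in(12,18,24)),key=lambda r:r.fun)
    print(vw,r.x.round(4),r.fun)
v=r.x;out=[]
for n in('top','side'):
    x,y,w,h=W[n];im=cv2.resize(V[n]['pixels'][y:y+h,x:x+w],None,fx=7,fy=7,interpolation=cv2.INTER_CUBIC)
    for P in [place(dock,*v[:3])]+[place(P,v[3],v[4],v[2]) for P in sc]:
        q=(proj(V[n],P)-[x,y]+.5)*7;cv2.polylines(im,[cv2.convexHull(q.astype(np.int32))],True,(0,0,255),1)
    out.append(cv2.resize(im,(390,390)))
cv2.imwrite('pics/fit.png',np.hstack(out))
# white top
g=S['top'];c=cv2.findContours((g>150).astype(np.uint8),0,1)[0];print('white rect',cv2.minAreaRect(max(c,key=cv2.contourArea)))
E
python3 fit.py
cat > axis.py <<'E'
import sys,numpy as np
from scipy.spatial.transform import Rotation as Rot
dy,ly,le=map(float,sys.argv[1:4])
D=Rot.from_euler('z',dy,degrees=True);L=Rot.from_euler('z',ly,degrees=True)*Rot.from_euler('y',-le,degrees=True)
Q=L*Rot.from_euler('z',180,degrees=True)*D.inv();v=Q.as_rotvec(degrees=True);a=v/np.linalg.norm(v);a*=np.sign(a[2])
print('axis',a.round(4),'tilt',np.degrees(np.arccos(a[2])).round(2),'az',np.degrees(np.arctan2(-a[1],-a[0])).round(2),'turn about up-axis',np.dot(v,a).round(2))
E
python3 axis.py 18 8.5 30; python3 axis.py 16 8.5 29
```

```text
side table 152.0 pcts [ 56.   59.   64.   85.  152.  163.  175.5 207. ]
top table 121.0 pcts [ 23.99  35.    46.9   75.   121.   125.   136.1  183.  ]
('top',) [ 0.6007 -0.2773 16.5039  0.5972 -0.274 ] 34.04696655132641
('side',) [ 0.593  -0.2772 10.479   0.5904 -0.2744] 204.36936562860438
('top', 'side') [ 0.5981 -0.2767 12.8217  0.5911 -0.2743] 280.52453671664745
white rect ((30.189653396606445, 18.724140167236328), (10.027548789978027, 11.327415466308594), 68.19859313964844)
axis [-0.2527 -0.0595  0.9657] tilt 15.05 az 13.25 turn about up-axis 170.82
axis [-0.2452 -0.0532  0.968 ] tilt 14.53 az 12.25 turn about up-axis 172.74
```

View pics/fit.png

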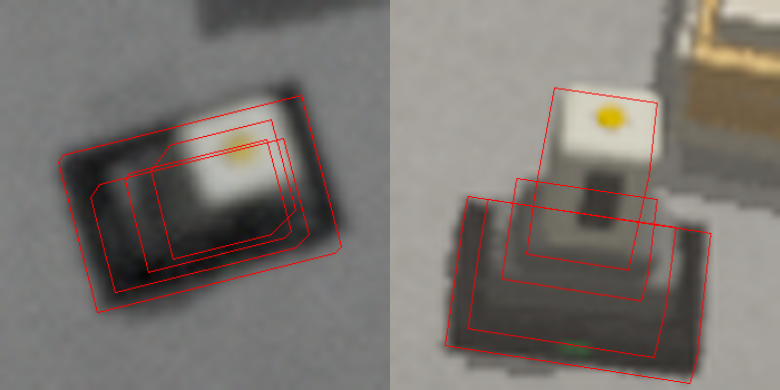

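>>> {"method": "jog_arm", "body": {"moves": [[[-4.8,-1.3,-2],0,8.76]]}}

```text
time_s: 8.38
tcp_pos: [1.0084, 0.3309, 0.3074]
eef_rot: [-179.7, 14.8, -165.2]
contact_force: [-0.7, 0.1, -0.1]
gripper_width: 0.0875
gripper_force: 0.0
```

```bash
cat > st.py <<'E'
from h import *
from scipy.spatial.transform import Rotation as Rot
s=get_state();R=Rot.from_euler('xyz',s['eef_rot'],degrees=True).as_matrix();a=-R[:,2]
print('t',s['time_s'],s['tcp_pos'].round(4),s['eef_rot'].round(2),'j',s['joints'].round(1),'a',a.round(4),'tilt',np.degrees(np.arccos(a[2])).round(2),'az',np.degrees(np.arctan2(-a[1],-a[0])).round(2),'F',np.round(s['contact_force'],1),'w',round(s['gripper_width'],4))
E
python3 st.py; python3 axis.py 16.5 8.5 30
```

```text
t 8.375 [1.0084 0.3309 0.3074] [-179.75   14.81 -165.23] j [  30.    57.1   71.7    4.1  -90.3 -104.7] a [-0.2483 -0.0609  0.9668] tilt 14.81 az 13.79 F [-0.7  0.1 -0.1] w 0.0875
axis [-0.2533 -0.0561  0.9658] tilt 15.03 az 12.5 turn about up-axis 172.27
```

```bash
cat > plan.py <<'E'
from h import *
from scipy.spatial.transform import Rotation as Rot
from scipy.optimize import minimize_scalar
G=np.array([.601,-.277,.098]);DY=16.5;C=np.array([.631,-.026,.1205]);LY=8.5;LE=30.
Dk=Rot.from_euler('z',DY,degrees=True)
L=Rot.from_euler('z',LY,degrees=True)*Rot.from_euler('y',-LE,degrees=True)
def tool():
    s=get_state();return s['tcp_pos'],Rot.from_euler('xyz',s['eef_rot'],degrees=True)
rz=lambda d:Rot.from_euler('z',d,degrees=True)
def graspturn(R): # turn about tool z to align tool y with dock y (either sign)
    yd=Dk.apply([0,1,0]);f=lambda d:-abs((R*rz(d)).apply([0,1,0])@yd)
    return minimize_scalar(f,bounds=(-60,60),method='bounded').x
def shift(p,R,tgt):return R.inv().apply(np.asarray(tgt)-p)*100
def readturn(R,S,k): # R tool now, S scanner rot now; turn near k*180 best facing the label
    Lz=L.apply([0,0,1]);Ly=L.apply([0,1,0])
    def e(d):
        N=R*rz(d)*R.inv()*S;return -(N.apply([0,0,1])@Lz)-abs(N.apply([0,1,0])@Ly)
    r=minimize_scalar(e,bounds=(k*180-40,k*180+40),method='bounded');d=r.x
    N=R*rz(d)*R.inv()*S
    return d,np.degrees(np.arccos(min(1,N.apply([0,0,1])@Lz))),np.degrees(np.arccos(min(1,abs(N.apply([0,1,0])@Ly)))),N
E
python3 - <<'E'
from plan import *
p,R=tool();a=-R.as_matrix()[:,2];g=graspturn(R);print('grasp turn',g)
Rg=R*rz(g);print('tool y vs scanner y deg',np.degrees(np.arccos(abs(Rg.apply([0,1,0])@Dk.apply([0,1,0])))))
for k in(1,-1):
    d,e1,e2,N=readturn(Rg,Dk,k);print('read turn',d,e1,e2)
for nm,t in(('mid',[.80,.0,.31]),('pre',G+a*.13)):print(nm,np.round(t,3),shift(p,R,t).round(2))
print('mid->pre',shift(np.array([.8,0,.31]),R,G+a*.13).round(2))
E
```

```text
grasp turn -1.674743937171348
tool y vs scanner y deg 0.692700140908136
read turn 187.8819967073714 0.7493551187094314 0.6740839367063698
read turn -172.11800329271085 0.7493551187245093 0.6740839366874455
mid [0.8  0.   0.31] [ 27.57 -26.72  -7.44]
pre [ 0.569 -0.285  0.224] [ 58.42 -48.37  -6.58]
mid->pre [ 30.85 -21.65   0.87]
```

>>> {"method": "jog_arm", "body": {"moves": [[[3.4,-3.3,-0.9],0,8.76],[[3.4,-3.3,-0.9],0,8.76],[[3.4,-3.3,-0.9],0,8.76],[[3.4,-3.3,-0.9],0,8.76],[[3.4,-3.3,-0.9],0,8.76],[[3.4,-3.3,-0.9],0,8.76],[[3.4,-3.3,-0.9],0,8.76],[[3.4,-3.3,-0.9],0,8.76]]}}

```text
time_s: 9.38
tcp_pos: [0.8054, 0.0057, 0.3102]
eef_rot: [-179.7, 14.8, -165.3]
contact_force: [0.6, -0.2, 0.2]
gripper_width: 0.0878
gripper_force: 0.0
```

>>> {"method": "jog_arm", "body": {"moves": [[[3.9,-2.7,0.1],0,8.76],[[3.9,-2.7,0.1],0,8.76],[[3.9,-2.7,0.1],0,8.76],[[3.9,-2.7,0.1],0,8.76],[[3.9,-2.7,0.1],0,8.76],[[3.9,-2.7,0.1],0,8.76],[[3.9,-2.7,0.1],0,8.76],[[3.2,-2.3,0.1],-1.7,8.76],[[0,0,0],0,8.76]]}}

```text
time_s: 10.5
tcp_pos: [0.5743, -0.2741, 0.2253]
eef_rot: [-179.2, 14.7, -163.7]
contact_force: [0.9, -0.4, 0.4]
gripper_width: 0.0877
gripper_force: 0.0
```

```bash
python3 st.py; python3 - <<'E'
from plan import *
p,R=tool();a=-R.as_matrix()[:,2];print(graspturn(R),'to grip',shift(p,R,G).round(2))
for k in(1,-1):print(readturn(R,Dk,k)[:3])
E
```

```text
t 10.5 [ 0.5743 -0.2741  0.2253] [-179.24   14.7  -163.73] j [-11.7  11.9 -12.5  -7.8 -52.5 -58.1] a [-0.2473 -0.0583  0.9672] tilt 14.72 az 13.26 F [ 0.9 -0.4  0.4] w 0.0877
-0.2226346366036549 to grip [ 0.83 -0.85 12.95]
(np.float64(187.81837827599009), np.float64(0.7305316543321336), np.float64(0.394274448544912))
(np.float64(-172.1816217237452), np.float64(0.7305316543026975), np.float64(0.3942744485985272))
```

>>> {"method": "jog_arm", "body": {"moves": [[[0.8,-0.8,1],0,8.76],[[0,0,3],0,8.76],[[0,0,3],0,8.76],[[0,0,3],0,8.76],[[0,0,2],0,8.76],[[0,0,1],0,8.76],[[0,0,0],0,8.76]]}}

```text
time_s: 11.38
tcp_pos: [0.603, -0.2735, 0.0967]
eef_rot: [-179.3, 14.6, -163.5]
contact_force: [0.2, -0.2, -0.3]
gripper_width: 0.0874
gripper_force: 0.0
```

```bash
python3 st.py; python3 - <<'E'
from plan import *
p,R=tool();print('to grip',shift(p,R,G).round(2))
a=capture('top');b=capture('side')
f=lambda im,x,y:cv2.resize(im[y:y+60,x:x+60],(390,390),interpolation=cv2.INTER_CUBIC)
cv2.imwrite('pics/g.png',np.hstack([f(a['pixels'],360,160),f(b['pixels'],400,200)]))
E
```

```text
t 11.375 [ 0.603  -0.2735  0.0967] [-179.31   14.61 -163.54] j [-11.2  21.5 -17.1  -9.8 -38.6 -55.4] a [-0.2453 -0.0599  0.9676] tilt 14.63 az 13.73 F [ 0.2 -0.2 -0.3] w 0.0874
to grip [ 0.24 -0.28 -0.2 ]
```

View pics/g.png

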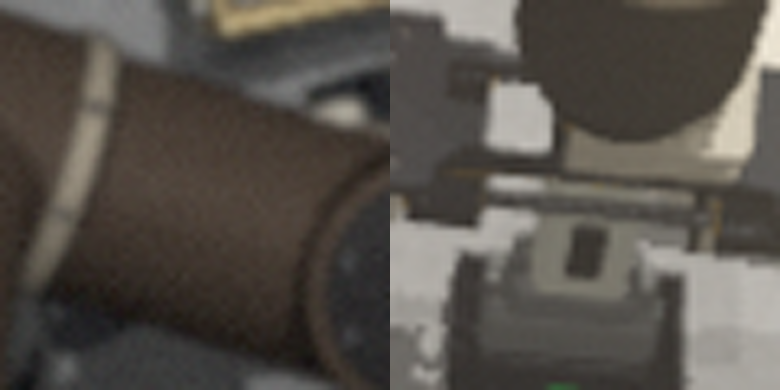

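The side crop shows the handle between the fingers at (580,240), and no contact is reported. I'll make a small correction and close.

>>> {"method": "jog_arm", "body": {"moves": [[[0.2,-0.3,-0.2],0,8.76],[[0,0,0],0,6],[[0,0,0],0,3],[[0,0,0],0,3],[[0,0,0],0,3],[[0,0,0],0,3],[[0,0,0],0,3]], "newtons": 35}}

```text
time_s: 12.35
tcp_pos: [0.6013, -0.2769, 0.0985]
eef_rot: [-179.3, 14.6, -163.6]
contact_force: [0.1, 2.0, 1.6]
gripper_width: 0.0402
gripper_force: 34.9
```

```bash
python3 st.py
```

```text
t 12.35 [ 0.6013 -0.2769  0.0985] [-179.32   14.64 -163.57] j [-11.6  21.4 -16.9  -9.9 -38.9 -55. ] a [-0.2457 -0.0601  0.9675] tilt 14.65 az 13.74 F [0.1 2.  1.6] w 0.0402
```

Gripped at 40.2 mm. Lifting straight up, then turning −172°.

>>> {"method": "jog_arm", "body": {"moves": [[[-0.25,0,-1],0,3],[[-0.5,0,-1.9],0,3],[[-0.8,0,-2.9],0,3],[[-0.8,0,-2.9],0,3],[[-0.8,0,-2.9],0,3],[[-0.8,0,-2.9],0,3],[[-0.5,0,-1.9],0,3],[[-0.25,0,-1],0,3],[[0,0,0],0,3]]}}

```text
time_s: 13.48
tcp_pos: [0.6021, -0.2747, 0.2793]
eef_rot: [-179.3, 14.7, -163.6]
contact_force: [-0.4, 0.7, -2.7]
gripper_width: 0.04
gripper_force: 34.9
```

>>> {"method": "jog_arm", "body": {"moves": [[[0,0,0],-7,3],[[0,0,0],-9,3],[[0,0,0],-9,3],[[0,0,0],-9,3],[[0,0,0],-9,3],[[0,0,0],-9,3],[[0,0,0],-9,3],[[0,0,0],-9,3],[[0,0,0],-9,3],[[0,0,0],-9,3],[[0,0,0],0,3]]}}

```text
time_s: 14.85
tcp_pos: [0.6016, -0.2745, 0.2773]
eef_rot: [-165.4, -0.1, -75.7]
contact_force: [-0.4, 0.3, -2.7]
gripper_width: 0.0401
gripper_force: 34.9
```

>>> {"method": "jog_arm", "body": {"moves": [[[0,0,0],-7,3],[[0,0,0],-9,3],[[0,0,0],-9,3],[[0,0,0],-9,3],[[0,0,0],-9,3],[[0,0,0],-9,3],[[0,0,0],-9,3],[[0,0,0],-9,3],[[0,0,0],-9,3],[[0,0,0],-4,3],[[0,0,0],0,3]]}}

```text
time_s: 16.23
tcp_pos: [0.6019, -0.2746, 0.278]
eef_rot: [-178.3, -14.5, 6.9]
contact_force: [0.2, 0.4, -2.0]
gripper_width: 0.0398
gripper_force: 34.9
```

```bash
python3 st.py; python3 - <<'E'
from plan import *
p,R=tool()
R0=Rot.from_euler('xyz',[-179.32,14.64,-163.57],degrees=True)
# scanner in tool at grasp: y along tool y, up = as stood
S0=Dk; N=R*R0.inv()*S0
n=L.apply([0,0,1]);s=N.apply([0,0,1]);print('normal',n.round(3),'scanner z',s.round(3),'err',np.degrees(np.arccos(s@n)).round(2),'ydot',np.degrees(np.arccos(abs(N.apply([0,1,0])@L.apply([0,1,0])))).round(2))
print('more turn',readturn(R,N,0)[0])
tgt=C+.1625*n; print('tgt',tgt.round(4),'shift',shift(p,R,tgt).round(2),'spot-err now',)
E
```

```text
t 16.225 [ 0.6019 -0.2746  0.278 ] [-178.27  -14.5     6.91] j [-11.2  12.1  -5.3  -7.1 -59.5 111.3] a [-0.2448 -0.0601  0.9677] tilt 14.6 az 13.8 F [ 0.2  0.4 -2. ] w 0.0398
normal [-0.495 -0.074  0.866] scanner z [-0.481 -0.076  0.873] err 0.87 ydot 1.61
more turn -1.339874813401049
tgt [ 0.5506 -0.038   0.2612] shift [ -2.59 -24.06   1.79] spot-err now
```

>>> {"method": "jog_arm", "body": {"moves": [[[-0.3,-2.5,0.2],-1.3,3],[[-0.5,-4.2,0.3],0,3],[[-0.5,-4.2,0.3],0,3],[[-0.5,-4.2,0.3],0,3],[[-0.4,-4.2,0.3],0,3],[[-0.2,-3,0.2],0,3],[[-0.1,-1.3,0.1],0,3],[[0,0,0],0,3]]}}

```text
time_s: 17.23
tcp_pos: [0.5467, -0.0434, 0.2614]
eef_rot: [-178.7, -14.6, 8.4]
contact_force: [0.6, -0.2, -2.4]
gripper_width: 0.0397
gripper_force: 35.0
```

```bash
cat > rd.py <<'E'
from plan import *
p,R=tool();R0=Rot.from_euler('xyz',[-179.32,14.64,-163.57],degrees=True);N=R*R0.inv()*Dk
n=L.apply([0,0,1]);s=N.apply([0,0,1]);print('err',np.degrees(np.arccos(s@n)).round(2),'y',np.degrees(np.arccos(abs(N.apply([0,1,0])@L.apply([0,1,0])))).round(2),'spot',(p-.1625*s).round(4),'shift',shift(p,R,C+.1625*s).round(2))
E
python3 st.py; python3 rd.py; python3 - <<'E'
from h import *
from plan import *
p,R=tool();R0=Rot.from_euler('xyz',[-179.32,14.64,-163.57],degrees=True);N=R*R0.inv()*Dk
o=p-.0925*N.apply([0,0,1]);bx=lambda a,b,z0,z1:np.array([[x,y,z] for x in(-a/2,a/2) for y in(-b/2,b/2) for z in(z0,z1)])/1e3
out=[]
for n,(x,y) in(('top',(265,130)),('side',(310,120))):
    c=capture(n);im=cv2.resize(c['pixels'][y:y+90,x:x+90],(390,390),interpolation=cv2.INTER_CUBIC);k=390/90
    for B in(bx(40,76,0,36),bx(36,40,54,116)):
        q=(proj(c,N.apply(B)+o)-[x,y]+.5)*k;cv2.polylines(im,[cv2.convexHull(q.astype(np.int32))],True,(0,0,255),1)
    q=(proj(c,o-.07*N.apply([0,0,1]))[0]-[x,y]+.5)*k;cv2.circle(im,tuple(q.astype(int).tolist()),4,(255,0,0),1)
    out.append(im)
cv2.imwrite('pics/read.png',np.hstack(out))
E
```

```text
t 17.225 [ 0.5467 -0.0434  0.2614] [-178.66  -14.6     8.45] j [ 16.4  -0.1 -24.8   0.9 -50.6  81.7] a [-0.2459 -0.0601  0.9674] tilt 14.66 az 13.74 F [ 0.6 -0.2 -2.4] w 0.0397
err 0.97 y 0.63 spot [ 0.6249 -0.0299  0.1196] shift [ 0.66 -0.3   0.08]
```

View pics/read.png

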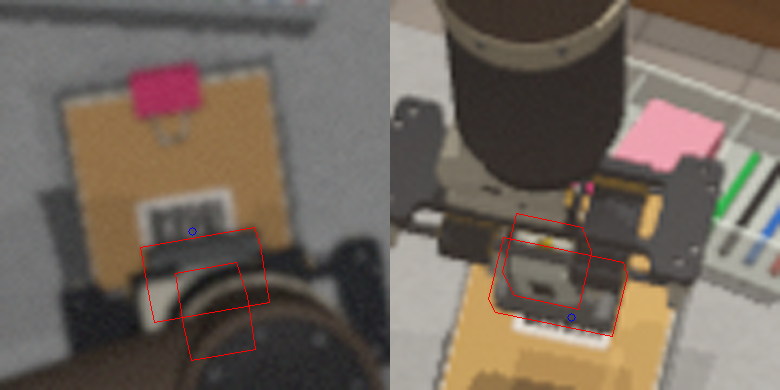

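The projected model of the held scanner matches the head in both views. The aim point, top crop (193,231), sits about 6 mm low on the slope. I'll correct that and hold.

>>> {"method": "jog_arm", "body": {"moves": [[[0.4,-0.2,0.1],0,3],[[0.3,-0.1,0],0,3],[[0,0,0],0,3],[[0,0,0],0,3]]}}

```text
time_s: 17.82
tcp_pos: [0.5533, -0.04, 0.2621]
eef_rot: [-178.7, -14.6, 8.5]
contact_force: [0.4, -0.5, -2.3]
gripper_width: 0.0398
gripper_force: 35.0
```

```bash
python3 rd.py
```

```text
err 0.97 y 0.6 spot [ 0.6315 -0.0267  0.1203] shift [-0.04 -0.07 -0.02]
```

>>> {"method": "jog_arm", "body": {"moves": [[[0,0,0],0,3],[[0,0,0],0,3],[[0,0,0],0,3],[[0,0,0],0,3],[[0,0,0],0,3],[[0,0,0],0,3],[[0,0,0],0,3],[[0,0,0],0,3],[[0,0,0],0,3],[[0,0,0],0,3],[[0,0,0],0,3],[[0,0,0],0,3]]}}

```text
time_s: 19.32
tcp_pos: [0.5533, -0.0399, 0.2622]
eef_rot: [-178.7, -14.6, 8.5]
contact_force: [0.0, -0.6, -3.0]
gripper_width: 0.0402
gripper_force: 35.0
```

>>> {"method": "jog_arm", "body": {"moves": [[[0,0,0],0,3],[[0,0,0],0,3],[[0,0,0],0,3],[[0,0,0],0,3],[[0,0,0],0,3],[[0,0,0],0,3],[[0,0,0],0,3],[[0,0,0],0,3],[[0,0,0],0,3],[[0,0,0],0,3]]}}

```text
time_s: 20.58
tcp_pos: [0.5533, -0.0399, 0.2623]
eef_rot: [-178.7, -14.6, 8.5]
contact_force: [0.6, -0.0, -2.9]
gripper_width: 0.0399
gripper_force: 35.0
```

```bash
python3 st.py; python3 rd.py; python3 - <<'E'
from plan import *
p,R=tool();print('back to above',shift(p,R,[.6013,-.2769,.279]).round(2))
E
```

```text
t 20.575 [ 0.5533 -0.0399  0.2623] [-178.69  -14.61    8.48] j [ 16.6   0.5 -24.2   1.  -50.7  81.5] a [-0.246  -0.0598  0.9674] tilt 14.67 az 13.66 F [ 0.6 -0.  -2.9] w 0.0399
err 0.96 y 0.61 spot [ 0.6316 -0.0265  0.1205] shift [-0.05 -0.05 -0.01]
back to above [ 1.64 24.11 -1.86]
```

>>> {"method": "jog_arm", "body": {"moves": [[[0.1,1.6,-0.2],0,3],[[0.3,4.5,-0.4],0,3],[[0.3,4.5,-0.4],0,3],[[0.3,4.5,-0.4],0,3],[[0.3,4.5,-0.3],0,3],[[0.2,3,-0.2],0,3],[[0.1,1.5,0],0,3],[[0,0,0],7,3],[[0,0,0],9,3],[[0,0,0],9,3],[[0,0,0],9,3],[[0,0,0],9,3]]}}

```text
time_s: 22.08
tcp_pos: [0.6008, -0.2762, 0.2792]
eef_rot: [-168.9, -9.7, -35.6]
contact_force: [-0.3, -0.2, -2.3]
gripper_width: 0.0403
gripper_force: 35.0
```

>>> {"method": "jog_arm", "body": {"moves": [[[0,0,0],9,3],[[0,0,0],9,3],[[0,0,0],9,3],[[0,0,0],9,3],[[0,0,0],9,3],[[0,0,0],9,3],[[0,0,0],9,3],[[0,0,0],9,3],[[0,0,0],9,3],[[0,0,0],9,3],[[0,0,0],9,3],[[0,0,0],9,3]]}}

```text
time_s: 23.58
tcp_pos: [0.6008, -0.2762, 0.2792]
eef_rot: [-174.0, 13.4, -141.9]
contact_force: [0.2, 0.0, -2.9]
gripper_width: 0.0397
gripper_force: 35.0
```

>>> {"method": "jog_arm", "body": {"moves": [[[0,0,0],9,3],[[0,0,0],6,3],[[0,0,0],3,3],[[0,0,0],0,3]]}}

```text
time_s: 24.08
tcp_pos: [0.6009, -0.2763, 0.2793]
eef_rot: [-178.4, 14.6, -160.1]
contact_force: [-0.7, 0.8, -2.0]
gripper_width: 0.0401
gripper_force: 35.0
```

```bash
cat > bk.py <<'E'
from plan import *
p,R=tool();R0=Rot.from_euler('xyz',[-179.32,14.64,-163.57],degrees=True)
print('rel rot in tool',(R.inv()*R0).as_rotvec(degrees=True).round(2),'to above',shift(p,R,[.6013,-.2769,.279]).round(2),'to grasp',shift(p,R,[.6013,-.2769,.0985]).round(2))
E
python3 st.py;python3 bk.py
```

```text
t 24.075 [ 0.6009 -0.2763  0.2793] [-178.44   14.58 -160.1 ] j [-11.4  12.1  -5.2  -7.2 -59.6 -55.9] a [-0.2459 -0.0601  0.9674] tilt 14.66 az 13.73 F [-0.7  0.8 -2. ] w 0.0401
rel rot in tool [-0.    0.01  3.36] to above [-0.01 -0.07  0.04] to grasp [ 4.53  0.4  17.5 ]
```

>>> {"method": "jog_arm", "body": {"moves": [[[0,-0.1,0],3.4,3],[[0.25,0,1],0,3],[[0.75,0,2.9],0,3],[[0.9,0,3.4],0,3],[[0.9,0,3.4],0,3],[[0.6,0,2.4],0,3],[[0.3,0,1.2],0,3],[[0,0,0],0,3]]}}

```text
time_s: 25.08
tcp_pos: [0.6016, -0.2791, 0.1307]
eef_rot: [-179.4, 14.6, -163.6]
contact_force: [0.2, 0.3, -2.3]
gripper_width: 0.04
gripper_force: 35.0
```

```bash
python3 st.py;python3 bk.py;python3 - <<'E'
from h import *
b=capture('side')
cv2.imwrite('pics/dn.png',cv2.resize(b['pixels'][195:265,390:460],(560,560),interpolation=cv2.INTER_CUBIC))
E
```

```text
t 25.075 [ 0.6016 -0.2791  0.1307] [-179.36   14.56 -163.62] j [-11.8  19.4 -15.1  -9.2 -42.7 -55.8] a [-0.2443 -0.0602  0.9678] tilt 14.57 az 13.83 F [ 0.2  0.3 -2.3] w 0.04
rel rot in tool [ 0.03 -0.08 -0.05] to above [ -3.76   0.06 -14.35] to grasp [0.78 0.26 3.12]
```

View pics/dn.png

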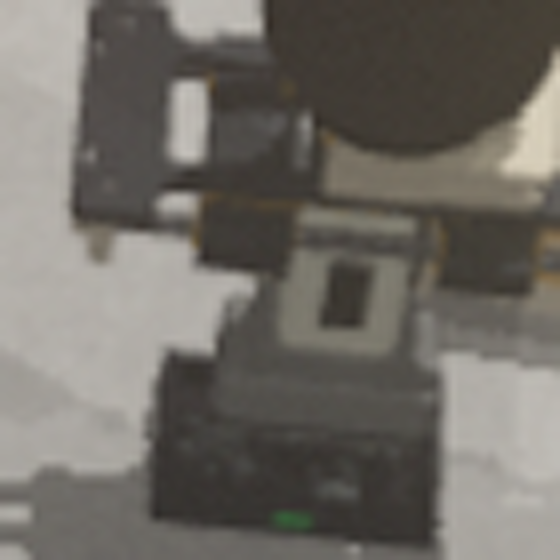

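The scanner hangs upright over the dock, with the head at crop (320,390) above the tray. I'll correct 3 mm sideways and lower it gently.

>>> {"method": "jog_arm", "body": {"moves": [[[0.1,0.3,0.4],0,3],[[0.2,0,0.8],0,3],[[0.2,0,0.8],0,3],[[0.1,0,0.5],0,3],[[0.1,0,0.3],0,3],[[0,0,0],0,3],[[0,0,0],0,3]]}}

```text
time_s: 26.0
tcp_pos: [0.6017, -0.2767, 0.103]
eef_rot: [-179.3, 14.7, -163.7]
contact_force: [1.0, 0.7, -2.3]
gripper_width: 0.0402
gripper_force: 35.0
```

```bash
python3 st.py;python3 bk.py
```

```text
t 26.0 [ 0.6017 -0.2767  0.103 ] [-179.31   14.66 -163.66] j [-11.6  21.1 -16.7  -9.8 -39.3 -55.3] a [-0.2463 -0.0597  0.9674] tilt 14.68 az 13.62 F [ 1.   0.7 -2.3] w 0.0402
rel rot in tool [-0.03  0.02 -0.09] to above [ -4.42  -0.21 -17.04] to grasp [ 0.15 -0.    0.42]
```

>>> {"method": "jog_arm", "body": {"moves": [[[0.05,0,0.2],0,3],[[0.03,0,0.1],0,3],[[0.03,0,0.1],0,3],[[0,0,0],0,3],[[0,0,0],0,3]]}}

```text
time_s: 26.62
tcp_pos: [0.6016, -0.2767, 0.0989]
eef_rot: [-179.3, 14.7, -163.7]
contact_force: [-1.7, 0.6, 1.8]
gripper_width: 0.04
gripper_force: 35.0
```

```bash
python3 st.py;python3 bk.py
```

```text
t 26.625 [ 0.6016 -0.2767  0.0989] [-179.31   14.66 -163.66] j [-11.6  21.3 -16.9  -9.9 -38.9 -55.1] a [-0.2462 -0.0597  0.9674] tilt 14.68 az 13.63 F [-1.7  0.6  1.8] w 0.04
rel rot in tool [-0.03  0.02 -0.09] to above [ -4.53  -0.22 -17.43] to grasp [ 0.04 -0.01  0.03]
```

It's on the dock floor: the weight is off the wrist and it's back at its original height. Opening the gripper and retreating along the tool axis.

>>> {"method": "jog_arm", "body": {"moves": [[[0,0,0],0,4.4],[[0,0,0],0,5],[[0,0,0],0,6.5],[[0,0,0],0,8],[[0,0,0],0,8],[[0,0,-1],0,8],[[0,0,-3],0,8],[[0,0,-4],0,8],[[0,0,-5],0,8],[[0,0,-5],0,8],[[0,0,-3],0,8],[[0,0,0],0,8]]}}

```text
time_s: 28.12
tcp_pos: [0.5502, -0.29, 0.3062]
eef_rot: [-179.1, 14.9, -163.6]
contact_force: [-0.0, -0.7, 0.4]
gripper_width: 0.0799
gripper_force: 0.0
```

>>> {"method": "jog_arm", "body": {"moves": [[[4,3,-1],0,8],[[4,4,-1],0,8],[[4,4,0],0,8],[[0,4,0],0,8],[[0,4,0],0,8],[[0,4,0],0,8],[[0,4,0],0,8],[[0,4,0],0,8],[[0,0,0],0,8]]}}

```text
time_s: 29.25
tcp_pos: [0.3465, -0.0221, 0.2871]
eef_rot: [-179.4, 14.7, -163.1]
contact_force: [-0.4, -0.5, 0.5]
gripper_width: 0.0803
gripper_force: 0.0
```

```bash
python3 st.py;python3 - <<'E'
from h import *
o=[]
for n,(x,y) in(('top',(360,160)),('side',(395,200))):
    b=capture(n);o.append(cv2.resize(b['pixels'][y:y+70,x:x+70],(390,390),interpolation=cv2.INTER_CUBIC))
cv2.imwrite('pics/end.png',np.hstack(o))
E
```

```text
t 29.25 [ 0.3465 -0.0221  0.2871] [-179.37   14.74 -163.1 ] j [  36.9  -27.1  -42.1    6.4  -61.4 -112.4] a [-0.2467 -0.0634  0.967 ] tilt 14.76 az 14.41 F [-0.4 -0.5  0.5] w 0.0803
```

View pics/end.png

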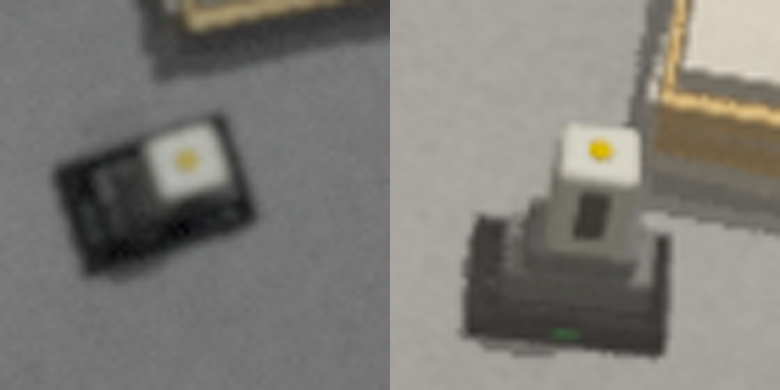

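The scanner stands upright inside the dock in both views, handle end at (187,160) in the top crop and (600,150) in the side crop. The arm is clear.

```bash
python3 -c "from plant import *; print(close_job())"
```

```text
the job is handed in; nothing more can be done
None
```

The job is handed in at 29 s with no verdict returned: by my measurements the scanner faced the middle of the pink-clip barcode squarely (within about 1°) from 7 cm, still for nearly 3 s, and it now stands upright in its dock, released, with the arm clear.

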